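# Seat the splined gear in the gearbox and hold it down

### The arm

A 6-joint arm with a two-finger parallel gripper is mounted at the origin on a cart in front of the work surface, level with it; the furniture and walls round the work are solid. World frame = base frame: x ahead of the robot, y to its left, z up, the work surface at z = 0. Lengths are in m, angles in degrees, forces in N, time in s.
With the tool pointing down it reaches from about 0.25 to 0.725 m from the base axis. Payload 9.7 kg.
Tool frame: the origin (TCP) lies between the finger pads; the fingertips stand bot.tcp_to_tips ahead of it and the grasp point (between the pads) lies 11 mm behind it (bot.tcp_to_tips is the distance from the TCP to the fingertips, in m); z points along the fingers, y is the line along which they close (so a half turn about z gives the same grasp; the last joint's range is limited). The gripper opens to 85 mm and grips with 20 to 120 N. Pads are 22 mm wide; open, the fingers measure 114 mm over their backs; the gripper's body (76 mm by 85 mm) begins 54 mm behind the grasp point. The pads swing forward as they close: fully open they stand 13 mm farther back than shut.
Start: joints at [68.01, 4.979, 10.078, 95.1, 0, 90], TCP at [0.206, 0.51, 0.239] pointing down, gripper open.
Joint ranges: [-179.16, 179.16], [-48.56, 103.87], [-65.8, 70.77], [-126.05, 130.52], [-82.76, 87.17], [-180, 180]. Speed limits (degrees/s): [127.2, 127.2, 147.25, 180, 180, 180].

### API

Orientations are given as [roll, pitch, yaw] about the fixed x, y, z axes, in that order (R = Rz(yaw) Ry(pitch) Rx(roll)).
In Python, from workcell import bot gives the robot as it stands. The module is installed in compiled form; this text tells all that it offers.
- The arm moves only by the tool carry_out, never from a script. Its arguments are lists of equal length, an entry for each row: "linear": the shift along the world's x, y, z normalised to -1 to 1, where 1 is 2 cm, a list of three; "rotation": the turn, a rotation vector about the world's x, y, z normalised to -1 to 1, where 1 is 8 degrees, a list of three; "grip": the closure, from -1 (fully open) to 1 (shut). In form: {"linear": [[tx, ty, tz], ...], "rotation": [[rx, ry, rz], ...], "grip": [grip, ...]}. A call has 1 to 12 rows; each row shifts and turns the commanded pose from where the row before left it; what a row does not reach is not made up. A row lasts 1/10 s, in which the tool goes at most 50 mm and 8.59 degrees, less where a joint would pass 70% of its speed; a pose out of reach is approached as far as the arm can. A call with a number of a shift or a turn outside -1 to 1 is refused whole. A call with a gripper value outside its range is refused whole. The fingers move at their own pace and stop on an object; "grip_force" is the grip in N (left out, the last holds). Time passes only in rows, so rows that do not move let the fingers close. It gives the time, the measured TCP pose, the force, the opening and the grip force at its end, in the units of the state.
- bot.get_obs(): the state, without advancing time (a new reading comes with each control period).
- bot.camera(name): name is "side" or "top" or "wrist"; returns the picture (400x640x3 uint8, blue, green, red); there is no depth.
- bot.camera_model(name): a dict with "fx", "fy", "cx", "cy" (pixels), "camera_from_world" (4x4, takes a point from world to camera coordinates). Camera axes: x right, y up, looking along -z (the intrinsics and any distortion apply to the point x, -y, -z); pixel columns grow to the right and rows downward; lengths in m; the calibration is good to about 2 mm. A picture is of the moment at which its call begins: read the wrist's pose just before it. camera_model takes no time and is no camera call; for the wrist camera it gives the pose at the moment of the call.
- bot.job_done(): hands the job in; it is judged then, once.
The state is a dict: "time": time; "q": joint angles; "qd": joint speeds; "joint_efforts": joint torques, N m; "ee_pos": TCP position; "tcp_rot": TCP orientation; "wrist_force": force on the tool from outside, world axes, zero at the start; "torque": the same for the moment, N m; "opening": finger opening in m; "grasp_force": force on a finger pad.
Only numpy, scipy, OpenCV 4.12 (cv2) and the standard library are available. Lean on these libraries where they do the work, as an engineer would, in place of code of your own. Each camera call takes 0.05 s, during which the arm holds its last target. There are 200 camera calls.

### The job

Lift the larger of the two gears out of the wooden rack, turn it until the four splines of its stem mesh with the slots of the gearbox's drive sleeve, and push it fully home against the spring inside, so that the gear sits flat on the sleeve. The spring pushes it out again, so finish while still holding the gear and keeping it pressed home, ready for me to fit the retaining clip. Leave the smaller gear in the rack and the tape measure, tin and pliers where they are.

Things in the scene. Friction and masses are not known exactly. Their poses are not given: they have to be found in the camera images.
- large_gear: Loose steel spur gear, 56 mm across its 20 teeth, about 0.18 kg; disc 12 mm thick, splined stem 30 mm long below it. Origin: centre of the disc's flat underside, z up its axis. At the start it stands stem down in one of the rack's two holes, disc resting on the rack's top (42 mm above the bench), at any yaw.
- gear_boss (a point): Centre of the top of the large gear's square boss, 46 mm above the gear's origin. The boss is 20 x 20 mm, to be gripped; it stands 34 mm above the disc's top, its faces square to the gear's x and y axes.
- stem_tip (a point): Lower end of the large gear's stem, 30 mm below its origin: a 10 mm round core with four splines 6 mm wide, 28 mm from tip to tip, along the gear's x and y axes (a cross, the same every quarter turn). The lowest 3 mm of the splines are pointed by 45 degree bevels on their flanks, and the core's end is bevelled likewise.
- small_gear: The other gear, 40 mm across its teeth (14 of them), disc 12 mm thick, same square boss, plain round stem 18 mm thick and 30 mm long. Origin: centre of the disc's underside. Stands in the rack's other hole; must stay there. Loose.
- rack: Pale wooden block 90 (x) x 210 (y) x 42 mm (z) with two round holes 31 mm wide, at y = +55 and -55 mm on its centre line; the gears stand in them. Origin: centre of its underside. Fixed.
- gearbox: Grey cast gearbox on a foot 150 (x) x 120 (y) x 6 mm, case 130 x 100 mm, its top 55 mm above the bench; a short shaft stub points out to its +x side. The drive sleeve stands in the middle of its top. Origin: centre of its underside. Fixed.
- sleeve_mouth (a point): Centre of the top face, 62 mm above the bench, of the drive sleeve: steel, 48 mm across, 7 mm proud of the case. z up. Its cross of four slots lies along this point's x and y axes, each 9 mm wide, 34 mm end to end, deeper than the stem. Starts at any angle; turns only stiffly (0.25 N m). Home: the gear's underside rests on this face (a hard stop), in any quarter turn.
- pusher (a joint): Sprung brass pin, 10 mm thick, in the middle of the sleeve. Value in m: 0 with nothing pressed, its top then 18 mm below the sleeve's mouth; about 0.012 when the gear is fully home. It pushes up with 6 N at 0 rising to 12 N at 0.012, enough to lift the gear when let go.
- tape_measure: Yellow tape measure, 38 x 83 x 64 mm, origin in the centre of its underside; a bystander. Loose.
- nail_tin: Open round grey tin, 75 mm across, 50 mm high, origin in the centre of its underside; a bystander. Loose.
- pliers: Pliers with red handles, 178 mm long, lying flat, 14 mm high; a bystander. Loose.
Not all that is in view belongs to the job. What is shaped like the large_gear but pink or turquoise is not meant.

How it is judged:
By the outcome, as a careful person would: the job done as asked, in the order asked, and still so for the second after the job is handed in, while the arm keeps its last pose, push and grip.
It also fails if it takes over 45 s, if anything falls off the work surface, if the arm or the gripper's body presses on something with over 40 N, if the wrist force passes 120 N, or if a joint passes its speed limit or range.

## Working session

There is one attempt and no reset: what is moved stays moved. The work goes in short steps, Python scripts to look and compute and a tool call to move; the robot and the scene stay as the last step left them, time stands still between calls to the robot, and variables do not carry over. Pictures are saved under pics/ and viewed, at most 10 in all, crops included, and the job is handed in when it is done.

Besides the shell and the picture viewer there is one more tool, called after ">>>" as a command line: name --argument value ..., lists and objects as JSON in quotes. carry_out: Moves the arm, as the interface text tells. Its arguments: {"type":"object","properties":{"linear":{"type":"array","items":{"type":"array","items":{"type":"number"}}},"rotation":{"type":"array","items":{"type":"array","items":{"type":"number"}}},"grip":{"type":"array","items":{"type":"number"}},"grip_force":{"type":"number"}},"required":["linear","rotation","grip"]}

```bash
mkdir -p pics; python3 - <<'E'
from workcell import bot
import cv2,numpy as np
o=bot.get_obs();print({k:np.round(v,4).tolist() for k,v in o.items()},bot.tcp_to_tips)
for n in("top","side"):
    cv2.imwrite(f"pics/{n}0.png",bot.camera(n)); m=bot.camera_model(n);print(n,{k:np.round(v,4).tolist() if not isinstance(v,str) else v for k,v in m.items()})
E
```

```text
{'time': 0.0, 'q': [68.0107, 5.0121, 10.0335, 95.0987, 0.0017, 90.002], 'qd': [0.0038, 0.0621, -0.012, -0.0286, -0.0747, 0.0449], 'joint_efforts': [-0.002, -52.0404, 46.4796, 0.0168, -0.0002, -0.0], 'ee_pos': [0.2058, 0.5098, 0.2386], 'tcp_rot': [-179.9228, -0.0017, 158.0087], 'wrist_force': [-0.0174, -0.0448, 0.2208], 'torque': [0.0192, 0.0231, 0.0257], 'grasp_force': 0.0, 'opening': 0.0852} 0.008
top {'fx': 371.4767, 'fy': 371.4767, 'cx': 320.4359, 'cy': 194.3622, 'camera_from_world': [[-0.0206, -0.9998, 0.0013, -0.0927], [0.993, -0.0203, 0.1163, -0.5476], [-0.1162, 0.0037, 0.9932, -1.1657], [0.0, 0.0, 0.0, 1.0]]}
side {'fx': 432.476, 'fy': 432.476, 'cx': 321.2444, 'cy': 204.0043, 'camera_from_world': [[-0.9724, -0.2323, -0.0203, 0.5105], [0.0879, -0.4455, 0.8909, -0.174], [-0.216, 0.8646, 0.4537, -1.0782], [0.0, 0.0, 0.0, 1.0]]}
```

View pics/top0.png

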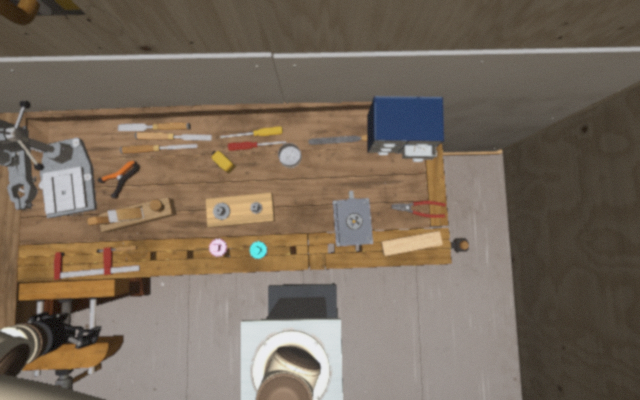

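View pics/side0.png

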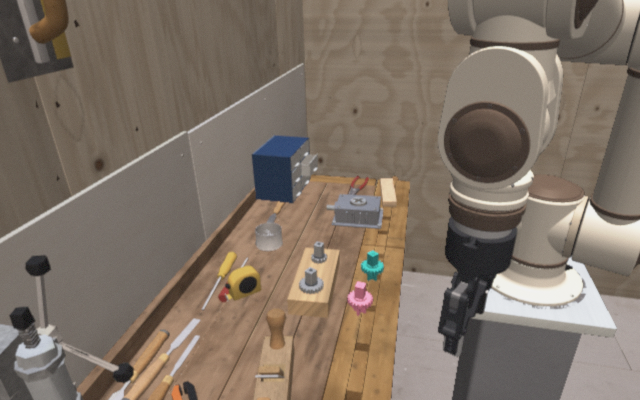

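The top view shows the rack with steel gears at (222,210), which looks larger, and (256,207), smaller. The pink gear at (218,247) and the turquoise one at (258,250) are decoys. The sleeve is at (353,222). The side view agrees: the large gear is at (311,283), the small one at (319,253). Next I'll check a close crop.

```bash
cat > h.py <<'E'
from workcell import bot
import cv2,numpy as np
def ray(n,u,v,z,m=None):
    m=m or bot.camera_model(n);T=np.array(m["camera_from_world"]);R=T[:3,:3];c=-R.T@T[:3,3]
    d=R.T@np.array([(u-m["cx"])/m["fx"],-(v-m["cy"])/m["fy"],-1]);return c+d*(z-c[2])/d[2]
def proj(n,p,m=None):
    m=m or bot.camera_model(n);T=np.array(m["camera_from_world"]);q=T[:3,:3]@p+T[:3,3]
    return m["cx"]+m["fx"]*q[0]/-q[2],m["cy"]-m["fy"]*q[1]/-q[2]
E
python3 - <<'E'
from h import *
im=cv2.imread("pics/top0.png")
a=cv2.resize(im[180:260,200:280],(400,400),interpolation=cv2.INTER_CUBIC)
b=cv2.resize(im[182:262,314:394],(400,400),interpolation=cv2.INTER_CUBIC)
cv2.imwrite("pics/crop0.png",np.hstack([a,b]))
for u,v,z in((222,210,.054),(256,207,.054),(353,222,.062),(222,210,.088)):print(u,v,ray("top",u,v,z).round(4))
E
```

```text
222 210 [0.4997 0.207  0.054 ]
256 207 [0.507 0.1   0.054]
353 222 [ 0.4533 -0.2035  0.062 ]
222 210 [0.497 0.198 0.088]
```

View pics/crop0.png

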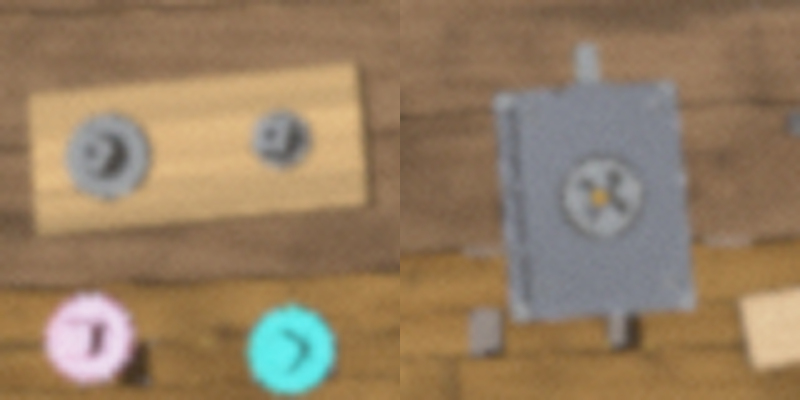

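The crop confirms it. The large gear's disc is at pixel (221.6,211), 16 px across against about 12 px for the small gear, and it is steel rather than pink or turquoise. The sleeve shows its cross and brass pin at (354,221). I'll move over the gear and look with the wrist camera.

>>> carry_out --linear '[[1, -1, 0], [1, -1, 0], [1, -1, 0], [1, -1, 0], [1, -1, 0], [1, -1, 0], [1, -1, 0], [1, -1, 0], [1, -1, 0], [1, -1, 0], [1, -1, 0], [1, -1, 0]]' --rotation '[[0, 0, 0], [0, 0, 0], [0, 0, 0], [0, 0, 0], [0, 0, 0], [0, 0, 0], [0, 0, 0], [0, 0, 0], [0, 0, 0], [0, 0, 0], [0, 0, 0], [0, 0, 0]]' --grip '[-1, -1, -1, -1, -1, -1, -1, -1, -1, -1, -1, -1]'

```text
time: 1.3
ee_pos: [0.4465, 0.269, 0.239]
tcp_rot: [-180.0, -0.0, 158.0]
wrist_force: [0.4, 0.4, -0.8]
opening: 0.0855
grasp_force: 0.0
```

```bash
python3 - <<'E'
from h import *
o=bot.get_obs();m=bot.camera_model("wrist")
T=np.array(m["camera_from_world"]);print(o["time"],o["ee_pos"],o["tcp_rot"],-T[:3,:3].T@T[:3,3],T.round(3),m["fx"],m["cx"],m["cy"])
for p in((.497,.206,.054),(.507,.1,.054)):print(proj("wrist",np.array(p)))
E
```

```text
1.3 [0.44654625 0.26900883 0.23896454] [-1.79974682e+02 -1.89255942e-02  1.58010590e+02] [0.36882627 0.30158969 0.37403559] [[ 0.375  0.927  0.    -0.418]
 [-0.877  0.355 -0.324  0.338]
 [-0.3    0.121  0.946 -0.28 ]
 [ 0.     0.     0.     1.   ]] 278.9124890147494 319.2059947523568 200.60653642772854
(np.float64(287.07194551051464), np.float64(234.32209377987957))
(np.float64(216.94653370483235), np.float64(267.9335865474205))
```

>>> carry_out --linear '[[0.8, -1, -1], [0.8, -1, -1], [0.6, -0.8, -1], [0, 0, -1]]' --rotation '[[0, 0, 0], [0, 0, 0], [0, 0, 0], [0, 0, 0]]' --grip '[-1, -1, -1, -1]'

```text
time: 1.7
ee_pos: [0.4909, 0.2121, 0.1579]
tcp_rot: [-179.9, -0.0, 157.9]
wrist_force: [0.0, -1.3, -0.3]
opening: 0.0857
grasp_force: 0.0
```

```bash
python3 - <<'E'
from h import *
import json
o=bot.get_obs();m=bot.camera_model("wrist");im=bot.camera("wrist")
cv2.imwrite("pics/w1.png",im);json.dump({k:np.array(v).tolist() for k,v in m.items() if k in("fx","fy","cx","cy","camera_from_world")},open("w1.json","w"))
u,v=proj("wrist",np.array((.497,.206,.054)),m);print(o["ee_pos"],u,v)
u,v=int(u),int(v);x=max(u-67,0);y=max(v-75,0);cv2.imwrite("pics/w1c.png",cv2.resize(im[y:y+150,x:x+133],None,fx=4,fy=4,interpolation=cv2.INTER_CUBIC));print(x,y)
E
```

```text
[0.49089812 0.21210761 0.15791049] 314.33519174702707 211.33515706958593
247 136
```

View pics/w1c.png

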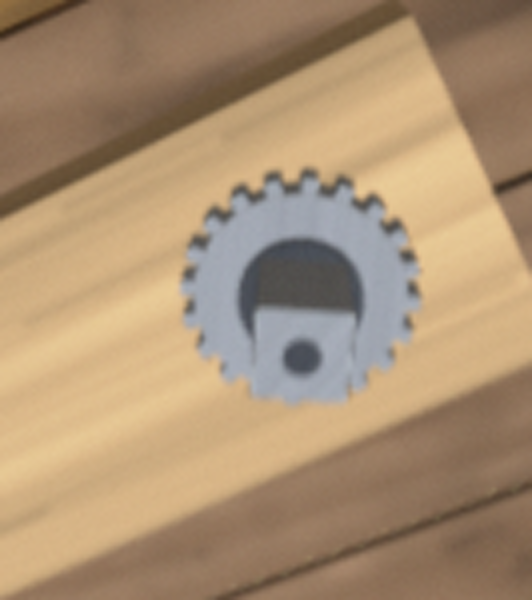

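The wrist crop shows one steel gear in the rack with its disc centred near crop (301,288). The boss top's corners are at about (256,308), (355,311), (348,402) and (251,398), with its hole at (301,357). I'll compute from these.

```bash
python3 - <<'E'
from h import *
import json
m=json.load(open("w1.json"))
f=lambda x,y,z:ray("",247+x/4,136+y/4,z,m)
c=[f(x,y,.088) for x,y in((256,308),(355,311),(348,402),(251,398))]
print(np.round(c,4),"mean",np.mean(c,0),"hole",f(301,357,.088))
for i in range(4):
    d=c[(i+1)%4]-c[i];print(np.hypot(d[0],d[1]),np.degrees(np.arctan2(d[1],d[0]))%90)
print("disc",f(181,288,.054),f(421,288,.054),f(301,290,.054),f(301,168,.054))
E
```

```text
[[0.4854 0.2086 0.088 ]
 [0.4933 0.2264 0.088 ]
 [0.5114 0.218  0.088 ]
 [0.5031 0.2001 0.088 ]] mean [0.49829553 0.21326008 0.088     ] hole [0.49850772 0.21285441 0.088     ]
0.01954841632482517 66.00268060456912
0.019892520890822465 64.86304950169884
0.019719600342016634 65.25867426160066
0.019640660150736813 64.35375554261628
disc [0.4863758  0.18854735 0.054     ] [0.50703979 0.23935003 0.054     ] [0.49716058 0.2137671  0.054     ] [0.47054637 0.2244855  0.054     ]
```

Both fit the large gear: the boss measures 19.7 mm and the disc about 55 mm. The boss centre is (0.498, 0.213) and the gear yaw is about 65° mod 90. Now aligning and descending.

>>> carry_out --linear '[[0.375, 0, 0], [0, 0, -1], [0, 0, -1], [0, 0, -1], [0, 0, -1], [0, 0, -0.6], [0, 0, 0], [0, 0, 0]]' --rotation '[[0, 0, -0.35], [0, 0, 0], [0, 0, 0], [0, 0, 0], [0, 0, 0], [0, 0, 0], [0, 0, 0], [0, 0, 0]]' --grip '[-1, -1, -1, -1, -1, -1, -1, -1]'

```text
time: 2.55
ee_pos: [0.4976, 0.2142, 0.068]
tcp_rot: [180.0, 0.0, 155.2]
wrist_force: [-0.2, -0.8, 0.6]
opening: 0.0854
grasp_force: 0.0
```

>>> carry_out --linear '[[0, -0.05, 0], [0, 0, 0], [0, 0, 0], [0, 0, 0], [0, 0, 0], [0, 0, 0], [0, 0, 0], [0, 0, 0]]' --rotation '[[0, 0, 0], [0, 0, 0], [0, 0, 0], [0, 0, 0], [0, 0, 0], [0, 0, 0], [0, 0, 0], [0, 0, 0]]' --grip '[1, 1, 1, 1, 1, 1, 1, 1]' --grip_force 90

```text
time: 3.35
ee_pos: [0.4977, 0.2131, 0.0678]
tcp_rot: [180.0, 0.0, 155.2]
wrist_force: [-0.9, -0.3, 5.9]
opening: 0.0185
grasp_force: 88.6
```

>>> carry_out --linear '[[0, 0, 0.5], [0, 0, 1], [0, 0, 1], [0, 0, 1], [0, 0, 1], [0, 0, 1], [-0.5, -1, 0.5], [-0.5, -1, 0], [-0.5, -1, 0], [-0.5, -1, 0]]' --rotation '[[0, 0, 0], [0, 0, 0], [0, 0, 0], [0, 0, 0], [0, 0, 0], [0, 0, 0], [0, 0, 0], [0, 0, 0], [0, 0, 0], [0, 0, 0]]' --grip '[1, 1, 1, 1, 1, 1, 1, 1, 1, 1]'

```text
time: 4.35
ee_pos: [0.4568, 0.1323, 0.1875]
tcp_rot: [-180.0, -0.0, 155.2]
wrist_force: [-0.3, 0.5, -1.7]
opening: 0.0181
grasp_force: 88.2
```

```bash
python3 - <<'E'
from h import *
o=bot.get_obs();print(o["q"],o["opening"],o["ee_pos"],o["wrist_force"])
E
```

```text
[ 1.61483994e+01 -5.92888668e+00 -6.49973370e+00  8.94513350e+01
 -7.07501723e-04  4.09263352e+01] 0.018099186411512754 [0.45681384 0.13226711 0.18748227] [-0.32597656  0.51606915 -1.68014116]
```

>>> carry_out --linear '[[-0.4, -1, 0], [-0.4, -1, 0], [-0.4, -1, 0], [-0.4, -1, 0], [-0.4, -1, 0], [-0.4, -1, 0], [-0.4, -1, 0], [-0.4, -1, 0], [-0.4, -1, 0], [-0.4, -1, 0], [-0.4, -1, 0], [-0.4, -1, 0]]' --rotation '[[0, 0, 0], [0, 0, 0], [0, 0, 0], [0, 0, 0], [0, 0, 0], [0, 0, 0], [0, 0, 0], [0, 0, 0], [0, 0, 0], [0, 0, 0], [0, 0, 0], [0, 0, 0]]' --grip '[1, 1, 1, 1, 1, 1, 1, 1, 1, 1, 1, 1]'

```text
time: 5.55
ee_pos: [0.3608, -0.1077, 0.1876]
tcp_rot: [-180.0, -0.0, 155.2]
wrist_force: [-0.3, 0.1, -1.1]
opening: 0.0179
grasp_force: 88.2
```

>>> carry_out --linear '[[-0.4, -0.9, 0], [-0.4, -0.9, 0], [0, -0.9, 0], [0, 0, 0], [0, 0, 0]]' --rotation '[[0, 0, 0], [0, 0, 0], [0, 0, 0], [0, 0, 0], [0, 0, 0]]' --grip '[1, 1, 1, 1, 1]'

```text
time: 6.05
ee_pos: [0.3452, -0.161, 0.1874]
tcp_rot: [180.0, -0.0, 155.1]
wrist_force: [0.1, 0.4, -1.6]
opening: 0.0187
grasp_force: 88.2
```

```bash
python3 - <<'E'
from h import *
import json
o=bot.get_obs();m=bot.camera_model("wrist");im=bot.camera("wrist")
cv2.imwrite("pics/w2.png",im);json.dump({k:np.array(v).tolist() for k,v in m.items() if k in("fx","fy","cx","cy","camera_from_world")},open("w2.json","w"))
u,v=proj("wrist",np.array((.453,-.204,.062)),m);print(o["ee_pos"],o["tcp_rot"],u,v)
E
```

```text
[ 0.34521963 -0.16096008  0.18738202] [ 1.79986812e+02 -2.92460491e-02  1.55145369e+02] 323.7550326764047 294.79361398351443
```

View pics/w2.png

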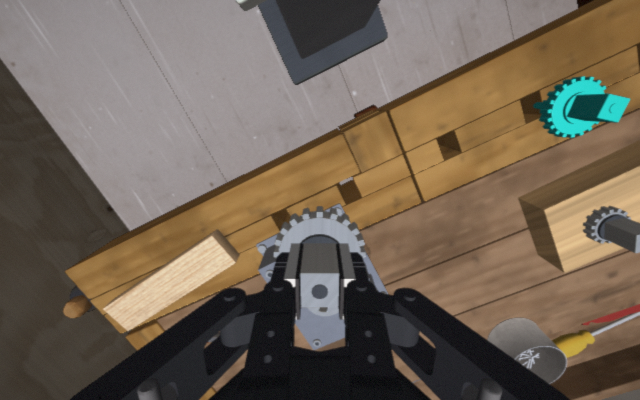

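The gear is held squarely with its disc near (320,240), but the gripper hides the sleeve because the image's top is toward the robot. I'll move outward so the sleeve appears near the top.

>>> carry_out --linear '[[1, -0.4, 0], [1, -0.4, 0], [1, -0.4, 0], [1, -0.4, 0], [1, -0.4, 0], [1, -0.4, 0], [1, -0.4, 0], [1, -0.4, 0], [1, -0.4, 0], [0, 0, 0], [0, 0, 0]]' --rotation '[[0, 0, 0], [0, 0, 0], [0, 0, 0], [0, 0, 0], [0, 0, 0], [0, 0, 0], [0, 0, 0], [0, 0, 0], [0, 0, 0], [0, 0, 0], [0, 0, 0]]' --grip '[1, 1, 1, 1, 1, 1, 1, 1, 1, 1, 1]'

```text
time: 7.2
ee_pos: [0.5255, -0.2321, 0.1868]
tcp_rot: [180.0, -0.1, 155.3]
wrist_force: [0.4, 0.3, -0.9]
opening: 0.0183
grasp_force: 88.2
```

```bash
python3 - <<'E'
from h import *
import json
o=bot.get_obs();m=bot.camera_model("wrist");im=bot.camera("wrist")
cv2.imwrite("pics/w3.png",im);json.dump({k:np.array(v).tolist() for k,v in m.items() if k in("fx","fy","cx","cy","camera_from_world")},open("w3.json","w"))
u,v=proj("wrist",np.array((.453,-.204,.062)),m);print(o["ee_pos"],o["tcp_rot"],u,v)
x,y=int(u)-50,max(int(v)-38,0);print(x,y)
a=cv2.resize(im[y:y+75,x:x+100],(800,600),interpolation=cv2.INTER_CUBIC);cv2.imwrite("pics/w3c.png",a)
E
```

```text
[ 0.52546814 -0.23206866  0.18683139] [ 1.79996052e+02 -8.19962331e-02  1.55271670e+02] 312.47709899148003 113.36642131367161
262 75
```

View pics/w3c.png

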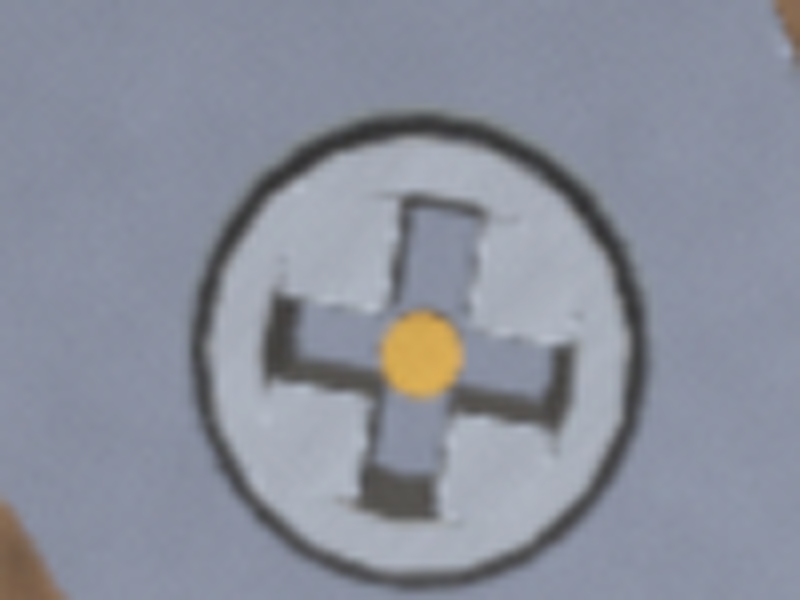

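The crop shows the sleeve with its cross centred near (420,356). The slot ends are: top (403,197)–(487,211), bottom (358,505)–(437,518), left (277,292)–(267,380), right (575,343)–(560,427). The brass pin is in the middle.

```bash
python3 - <<'E'
from h import *
import json
m=json.load(open("w3.json"));m1=json.load(open("w1.json"))
f=lambda x,y,z=.062:ray("",262+(x+.5)/8-.5,75+(y+.5)/8-.5,z,m)
P=[f(*p) for p in((403,197),(487,211),(358,505),(437,518),(277,292),(267,380),(575,343),(560,427))]
t,b,l,r=[(P[i]+P[i+1])/2 for i in(0,2,4,6)]
ang=lambda d:np.degrees(np.arctan2(d[1],d[0]))%90
print("TB",t-b,np.linalg.norm(t-b),ang(t-b),"LR",np.linalg.norm(l-r),ang(l-r))
for a,c in((0,1),(2,3),(4,5),(6,7)):print("w",np.linalg.norm(P[a]-P[c]),ang(P[a]-P[c]))
print("sides",ang(P[0]-P[2]),ang(P[1]-P[3]),ang(P[4]-P[6]),ang(P[5]-P[7]))
print("centres",(t+b)/2,(l+r)/2)
g=lambda x,y,z=.088:ray("",247+(x+.5)/4-.5,136+(y+.5)/4-.5,z,m1)
print("gear",np.mean([g(x,y) for x,y in((256,308),(355,311),(348,402),(251,398))],0))
print("sleeve in top", f(205,350),f(637,350),f(420,130),f(420,580))
E
```

```text
TB [-0.02775855  0.01886246  0.        ] 0.03356083511189115 55.803145996552786 LR 0.03348832059916048 56.192641111772346
w 0.00931849214936666 56.342476442605715
w 0.00914332789407541 56.0601884589161
w 0.00951230629433528 56.95278214979763
w 0.009239048637583566 55.623946034732114
sides 55.95249779272231 55.65400185853835 55.959965418004245 56.42683567324275
centres [ 0.45852984 -0.20493401  0.062     ] [ 0.45848411 -0.20498171  0.062     ]
gear [0.497879   0.21310411 0.088     ]
sleeve in top [ 0.44735213 -0.22634958  0.062     ] [ 0.4675782  -0.18246456  0.062     ] [ 0.43665636 -0.19479188  0.062     ] [ 0.48052399 -0.21532588  0.062     ]
```

Cross centre is (0.4585, −0.205) with slots at 56° mod 90, so tool yaw must be 146°. TCP z should be about 0.118 when the tip meets the mouth and about 0.088 at home.

>>> carry_out --linear '[[-1, 0.4, 0], [-1, 0.4, 0], [-1, 0.4, 0], [-0.35, 0.15, 0], [0, 0, -1], [0, 0, -1], [0, 0, -1], [0, 0, 0], [0, 0, 0], [0, 0, 0]]' --rotation '[[0, 0, -0.4], [0, 0, -0.4], [0, 0, -0.35], [0, 0, 0], [0, 0, 0], [0, 0, 0], [0, 0, 0], [0, 0, 0], [0, 0, 0], [0, 0, 0]]' --grip '[1, 1, 1, 1, 1, 1, 1, 1, 1, 1]'

```text
time: 8.25
ee_pos: [0.4589, -0.2062, 0.1286]
tcp_rot: [180.0, 0.1, 146.0]
wrist_force: [-0.4, -0.1, -1.2]
opening: 0.0181
grasp_force: 88.1
```

```bash
python3 - <<'E'
from h import *
o=bot.get_obs();print(o["ee_pos"],o["tcp_rot"],o["wrist_force"])
im=bot.camera("side");u,v=proj("side",np.array((.4585,-.205,.08)));u,v=int(u),int(v);print(u,v)
cv2.imwrite("pics/s2.png",cv2.resize(im[v-38:v+37,u-50:u+50],(800,600),interpolation=cv2.INTER_CUBIC))
E
```

```text
[ 0.45894478 -0.20618377  0.12863829] [1.79984935e+02 9.79099212e-02 1.46037587e+02] [-0.41908306 -0.05774724 -1.18200212]
357 194
```

View pics/s2.png

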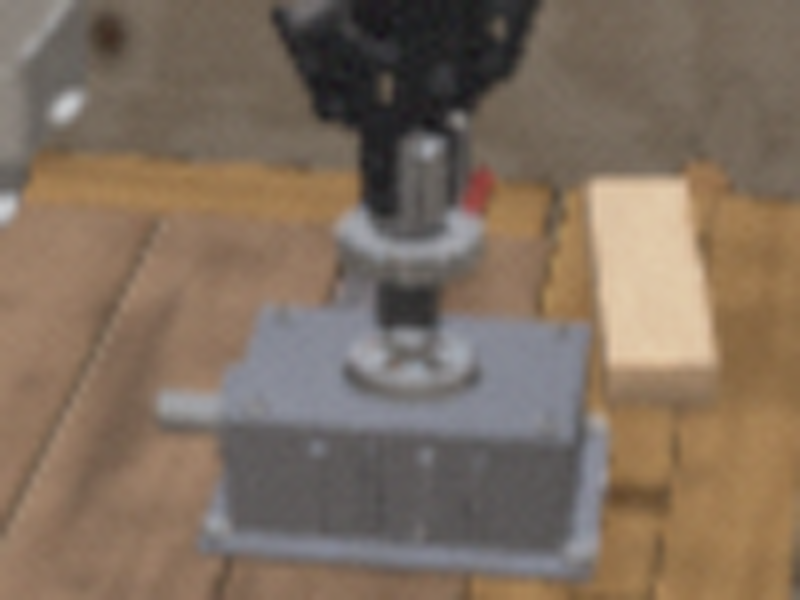

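The stem hangs over the sleeve, its disc near (410,240) and the mouth near (412,360). The alignment looks right, so I'll correct by 1 mm and enter slowly.

>>> carry_out --linear '[[-0.02, 0.06, 0], [0, 0, -0.3], [0, 0, -0.2], [0, 0, -0.1], [0, 0, -0.1], [0, 0, -0.1], [0, 0, 0]]' --rotation '[[0, 0, 0], [0, 0, 0], [0, 0, 0], [0, 0, 0], [0, 0, 0], [0, 0, 0], [0, 0, 0]]' --grip '[1, 1, 1, 1, 1, 1, 1]' --grip_force 110

```text
time: 9.0
ee_pos: [0.4579, -0.2048, 0.111]
tcp_rot: [-180.0, -0.0, 146.0]
wrist_force: [0.1, -0.3, -0.3]
opening: 0.0179
grasp_force: 109.7
```

The tip is 7 mm in with no contact force, so the splines are in the slots. Continuing.

>>> carry_out --linear '[[0.02, 0, -0.2], [0, 0, -0.2], [0, 0, -0.2], [0, 0, -0.2], [0, 0, -0.15], [0, 0, -0.1], [0, 0, 0]]' --rotation '[[0, 0, 0], [0, 0, 0], [0, 0, 0], [0, 0, 0], [0, 0, 0], [0, 0, 0], [0, 0, 0]]' --grip '[1, 1, 1, 1, 1, 1, 1]'

```text
time: 9.7
ee_pos: [0.4586, -0.2049, 0.0909]
tcp_rot: [180.0, 0.1, 146.0]
wrist_force: [-1.8, 1.8, 8.3]
opening: 0.0181
grasp_force: 111.2
```

Spring force is building as expected (8 N). Pressing on until the hard stop shows.

>>> carry_out --linear '[[0, 0, -0.05], [0, 0, -0.05], [0, 0, -0.05], [0, 0, 0], [0, 0, 0]]' --rotation '[[0, 0, 0], [0, 0, 0], [0, 0, 0], [0, 0, 0], [0, 0, 0]]' --grip '[1, 1, 1, 1, 1]'

```text
time: 10.2
ee_pos: [0.4587, -0.2049, 0.0884]
tcp_rot: [180.0, 0.1, 146.0]
wrist_force: [-3.6, 1.3, 9.8]
opening: 0.0184
grasp_force: 111.5
```

>>> carry_out --linear '[[0.02, 0, -0.05], [0, 0, -0.05], [0, 0, 0], [0, 0, 0]]' --rotation '[[0, 0, 0], [0, 0, 0], [0, 0, 0], [0, 0, 0]]' --grip '[1, 1, 1, 1]'

```text
time: 10.6
ee_pos: [0.4588, -0.205, 0.0878]
tcp_rot: [-180.0, 0.1, 146.0]
wrist_force: [-9.7, 2.3, 22.0]
opening: 0.018
grasp_force: 113.7
```

Hard stop at z = 0.0878, the predicted home height. I'll relieve the sideways load, add a little push and verify.

>>> carry_out --linear '[[-0.03, 0.01, -0.02], [0, 0, 0], [0, 0, 0], [0, 0, 0], [0, 0, 0]]' --rotation '[[0, 0, 0], [0, 0, 0], [0, 0, 0], [0, 0, 0], [0, 0, 0]]' --grip '[1, 1, 1, 1, 1]'

```text
time: 11.1
ee_pos: [0.4588, -0.2049, 0.0878]
tcp_rot: [180.0, 0.2, 146.0]
wrist_force: [-8.0, 2.5, 22.2]
opening: 0.0182
grasp_force: 113.7
```

```bash
python3 - <<'E'
from h import *
im=bot.camera("side");u,v=357,194
a=cv2.resize(im[v-38:v+37,u-50:u+50],(800,600),interpolation=cv2.INTER_CUBIC);cv2.imwrite("pics/s3.png",a)
o=bot.get_obs();print(o["time"],o["ee_pos"],o["tcp_rot"],o["wrist_force"],o["torque"])
E
```

```text
11.15 [ 0.45874887 -0.2049563   0.08773818] [179.97991654   0.18339515 146.00410431] [-8.63683043  2.98390827 22.60545102] [ 0.60519153  1.73704025 -0.01274526]
```

View pics/s3.png

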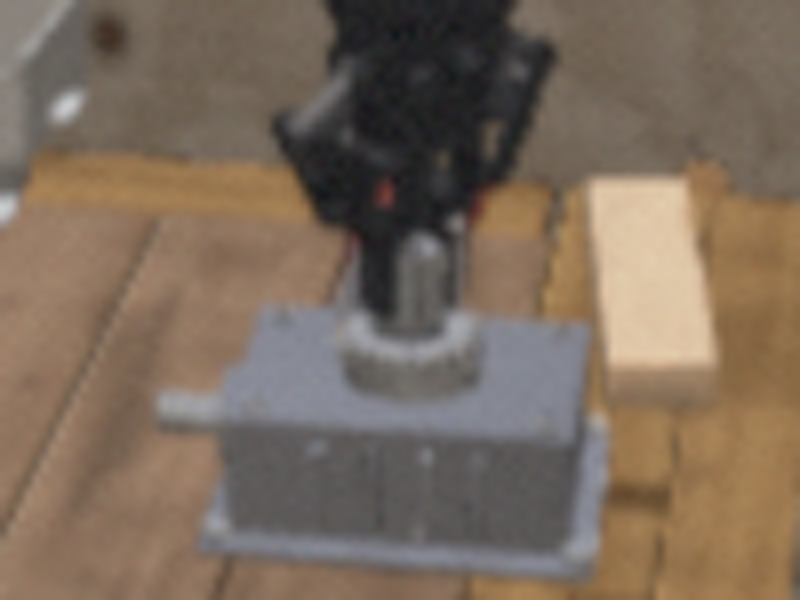

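The disc sits on the sleeve at (412,360) with no visible gap. A remaining side load of about 8 N suggests a slight bind, so I'll ease x back and press a bit firmer.

>>> carry_out --linear '[[-0.03, 0.01, -0.03], [-0.03, 0, 0], [0, 0, 0], [0, 0, 0], [0, 0, 0]]' --rotation '[[0, 0, 0], [0, 0, 0], [0, 0, 0], [0, 0, 0], [0, 0, 0]]' --grip '[1, 1, 1, 1, 1]'

```text
time: 11.65
ee_pos: [0.4586, -0.205, 0.0877]
tcp_rot: [179.9, 0.3, 146.0]
wrist_force: [-3.2, 2.3, 23.5]
opening: 0.0179
grasp_force: 113.7
```

>>> carry_out --linear '[[0, 0, -0.03], [0, 0, 0], [0, 0, 0], [0, 0, 0]]' --rotation '[[0, -0.04, 0], [0, 0, 0], [0, 0, 0], [0, 0, 0]]' --grip '[1, 1, 1, 1]'

```text
time: 12.05
ee_pos: [0.4586, -0.205, 0.0877]
tcp_rot: [179.8, 0.6, 146.0]
wrist_force: [-5.3, 3.8, 27.8]
opening: 0.0181
grasp_force: 114.5
```

I had the pitch sign reversed for this yaw: tilt is now 0.6°, the tool axis leaning +x. Correcting it.

>>> carry_out --linear '[[0, 0, 0], [0, 0, 0], [0, 0, 0], [0, 0, 0]]' --rotation '[[0.02, 0.075, 0], [0, 0, 0], [0, 0, 0], [0, 0, 0]]' --grip '[1, 1, 1, 1]'

```text
time: 12.45
ee_pos: [0.4587, -0.205, 0.0878]
tcp_rot: [179.9, 0.0, 146.0]
wrist_force: [-5.7, 4.1, 28.5]
opening: 0.0183
grasp_force: 114.4
```

The tool is level at the home height with a steady 28 N push, well above the 12 N spring. Handing in.

```bash
python3 -c "
from workcell import bot
print(bot.job_done())"
```

```text
the job is handed in; nothing more can be done
None
```

The large gear is meshed in the drive sleeve and still held at the hard stop with about 28 N of push (spring: 12 N), ready for the retaining clip, and nothing else was touched; the job was handed in at about 12.5 s, and no verdict was returned.

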